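# Hook the lidded storage box out of the studio shelf and open it

## Robot

A 6-joint arm with a two-finger parallel gripper is mounted at the origin on the work surface. World frame = base frame: x ahead of the robot, y to its left, z up, the work surface at z = 0. Lengths are in mm, angles in degrees, forces in N, time in s.
With the tool pointing down it reaches from about 325 to 750 mm from the base axis. Payload 7.6 kg.
Tool frame: the origin (TCP) lies at the very end of the fingers, on their centre line; the grasp point (between the pads) lies 19 mm behind it; z points along the fingers, y is the direction in which the jaws open and shut (so a half turn about z gives the same grasp; the last joint's range is limited). The gripper opens to 85 mm and grips with 20 to 120 N. Pads are 22 mm wide; open, the fingers measure 114 mm over their backs; the gripper's body (76 mm by 85 mm) begins 54 mm behind the grasp point. The pads swing forward as they close: fully open they stand 13 mm farther back than shut.
Start: joints at [-74.559, 2.991, 80.254, -0, 96.75, -4.028], TCP at [175.007, -494.993, 231.323] pointing down, gripper open.
Joint ranges: [-166.34, 166.34], [-52.06, 124.39], [6.96, 135.62], [-60.46, 240.46], [14.63, 156.25], [-167.68, 167.68]. Speed limits (degrees/s): [147.25, 147.25, 172.46, 180, 180, 180].

## Interface

Orientations are given as [roll, pitch, yaw] about the fixed x, y, z axes, in that order (R = Rz(yaw) Ry(pitch) Rx(roll)).
In Python, from rig import * gives the robot as it stands.
- The arm moves only by the tool jog_arm, never from a script. Its argument "increments" is a list of rows, each an object with "xyz": the shift along the world's x, y, z in m, a list of three; "twist": the turn, a rotation vector about the world's x, y, z in degrees, a list of three; "gripper": the finger opening in m, from 0 to 0.0854. In form: [{"xyz": [dx, dy, dz], "twist": [ax, ay, az], "gripper": gripper}, ...]. A call has 1 to 12 rows; each row shifts and turns the commanded pose from where the row before left it; what a row does not reach is not made up. A row lasts 1/12 s, in which the tool goes at most 41.7 mm and 7.16 degrees, less where a joint would pass 70% of its speed; a pose out of reach is approached as far as the arm can. A call is refused whole if a number of a shift passes 0.0417 or a number of a turn 7.16, either way. A call with a gripper value outside its range is refused whole. The fingers move at their own pace and stop on an object; the grip force is fixed at half the most. Time passes only in rows, so rows that do not move let the fingers close. It gives the time, the measured TCP pose, the force and the opening at its end, in the units of the state.
- sense(): the state, without advancing time (a new reading comes with each control period).
- snapshot(name): name is "side" or "top"; returns (picture, depth): 384x512x3 uint8, red, green, blue; 384x512 float32, mm along the optical axis (not along the pixel's ray), 0 where there is no reading.
- get_calibration(name): a dict with "mtx" (3x3 intrinsics, pixels), "world_to_cam" (4x4, takes a point from world to camera coordinates). Camera axes: x right, y up, looking along -z (the intrinsics and any distortion apply to the point x, -y, -z); pixel columns grow to the right and rows downward; lengths in mm; the calibration is good to about 2 mm. A picture is of the moment at which its call begins. get_calibration takes no time and is no camera call.
- job_done(): hands the job in, once; it reports no verdict.
The state is a dict: "clock": time; "q": joint angles; "joint_velocities": joint speeds; "joint_efforts": joint torques, N m; "tool_pos": TCP position; "orientation": TCP orientation; "wrist_force": force on the tool from outside, world axes, zero at the start; "wrist_torque": the same for the moment, N m; "grip_width": opening from 0.0 (shut) to 1.0 (fully open).
Only numpy, scipy, OpenCV 4.12 (cv2) and the standard library are available. Lean on these libraries where they do the work, as an engineer would, in place of code of your own. Each camera call takes 0.05 s, during which the arm holds its last target. There are 200 camera calls.

## Task

Take the pull hook off its rack, reach under the slatted shelf, hook the upturned lip on the front of the lidded box and drag the box out until the lid's hinge line is at least 4 cm in front of the shelf's front edge. Then, still with the hook, push the lid up from under its front edge past the balance point so it stays open by itself, and hang the hook back in the fork of its rack. Touch the box and lid only with the hook, keep the box standing upright, and leave the open crate, lens case, bottle and tape roll where they are.

Things in the scene. Friction and masses are not known exactly. Their poses are not given: they have to be found in the camera images.
- shelf: Fixed low shelf of brown wood, 480 wide, 222 deep, open underneath at front and back. Origin: on the table under the centre of its front edge; +x into the shelf, -x out to the robot, z up. Five slats along y, 22 wide, 18 thick, 50 pitch, the first at x = 0 to 22; undersides at z = 185, tops at 203. Four 20 square legs at y = +-230.
- box: Loose light-wood box with a hinged half lid, 0.38-0.66 kg, on the table under the shelf. Origin: middle of the front face's foot; -x out of the front, z up. Body x = 0 to 150, 170 wide, 110 high. Aluminium pull channel on the front: ledge top z = 28, upturned lip x = -42 to -36, top z = 50; trough behind it x = -36 to 0, y = +-62, ends closed. Lid hinge line along y at x = 95, z = 110; top behind it fixed, z = 118.
- lip (a point): Middle of the top edge of the box's upturned lip: at (-39, 0, 50) in the box frame.
- lid_edge (a point): Middle of the lid's lower front edge; its z axis is the lid's normal, so its tilt from vertical is the lid angle: 0 closed (as at the start), stop at 1.75 rad. Closed it is at (-18, 0, 110) in the box frame, 18 ahead of the box front; it swings up and back at radius 113 about the hinge. Lid 8 thick, 170 wide, 0.1 kg, free hinge: falls shut below about 1.5 rad, falls open above.
- hook: Loose pull hook, 0.12 kg, hanging upright in the rack. Origin: centre of underside of its wooden handle; z up along the shaft. Handle 24 (x) by 28 (y), z = 0 to 60. Steel shaft, 8 diameter, from the handle down to an elbow at (0, 0, -130); there a claw of the same rod, 32 long, slants back to (-24.5, 0, -150.6), 50 deg off the shaft's line, towards -x.
- rack: Fixed dark steel hook rack. Origin on the table. Foot x = -50 to 70, 90 wide, 12 high; post x = 46 to 58, 50 wide, to z = 190; two level round prongs, 10 diameter, along x at y = +-13 (16 clear gap), from the post to x = -40, tops z = 190. Gap open at the -x end. The hook's shaft hangs in the gap, claw to -x, underside of its handle resting on both prongs.
- rack_seat (a point): Where the hook's origin sits when hung: in the middle of the gap, at prong-top height, (0, 0, 190) in the rack frame. Anywhere within 20 mm along the prongs will do.
- open_crate: Bystander: open light-wood crate without lid, 120 by 100 by 90 high, under the shelf on the left of the box (+y). Origin under its centre.
- lens_case: Bystander: black case 120 by 90 by 80 high, under the shelf on the right of the box (-y). Origin under its centre.
- cleaner: Bystander: white plastic bottle, 60 diameter, 150 high, on the table at the side opposite the rack. Origin under its centre.
- tape: Bystander: roll of paper tape, 100 diameter, 25 high, lying on top of the shelf. Origin under its centre.
Mind the look-alikes: they are no part of the job. There is more than one size of the hook; the job needs the middle-sized.

How it is judged:
By the outcome, as a careful person would: the job done as asked, in the order asked, and still so for the second after the job is handed in, with the robot touching nothing.
It also fails if it takes over 61 s, if anything falls off the work surface, if the arm or the gripper's body presses on something with over 40 N, if the wrist force passes 120 N, or if a joint passes its speed limit or range.

## Working session

There is one attempt and no reset: what is moved stays moved. The work goes in short steps, Python scripts to look and compute and a tool call to move; the robot and the scene stay as the last step left them, time stands still between calls to the robot, and variables do not carry over. Pictures are saved under pics/ and viewed, about 8 in all and at most 12, crops included, and the job is handed in when it is done.

Besides the shell and the picture viewer there is one more tool, called after "Emit:" as name(argument=value, ...) on one line, values as JSON. jog_arm: Moves the arm, as the interface text tells. Its arguments: {"type":"object","properties":{"increments":{"type":"array","items":{"type":"object","properties":{"xyz":{"type":"array","items":{"type":"number"}},"twist":{"type":"array","items":{"type":"number"}},"gripper":{"type":"number"}}}}},"required":["increments"]}

```bash
mkdir -p pics; cat > h.py <<'E'
from rig import *
import numpy as np, cv2
def snap(n,f=None):
    p,d=snapshot(n)
    np.savez('last_'+n,p=p,d=d)
    if f: cv2.imwrite('pics/'+f,p[:,:,::-1])
    return p,d
def pts(n,d):
    c=get_calibration(n);K=c['mtx'];T=np.linalg.inv(c['world_to_cam'])
    v,u=np.mgrid[:d.shape[0],:d.shape[1]]
    X=np.stack([(u-K[0,2])/K[0,0]*d,-(v-K[1,2])/K[1,1]*d,-d,np.ones_like(d)],-1)
    W=(X@T.T)[...,:3]; W[d==0]=np.nan
    return W
E
python3 - <<'E'
from h import *
a,_=snap('side'); b,_=snap('top')
cv2.imwrite('pics/a.png',a[:,:,::-1]);cv2.imwrite('pics/b.png',b[:,:,::-1])
print(sense())
for n in('side','top'):
    c=get_calibration(n);print(n,c, np.linalg.inv(c['world_to_cam'])[:3,3].round())
E
```

```text
{'clock': 0.1, 'q': array([-7.45572284e+01,  3.02229184e+00,  8.03072601e+01,  8.09657626e-04,
        9.67484983e+01, -4.02882547e+00]), 'joint_velocities': array([-0.00436664, -0.08752944, -0.12104995,  0.05836297, -0.03447838,
       -0.08378816]), 'joint_efforts': array([ 8.86273847e-04, -3.82582426e+01, -3.60984528e+01,  1.17772646e-05,
        4.76041721e-03, -1.94502360e-05]), 'tool_pos': array([ 174.95005346, -494.71227654,  230.5681725 ]), 'orientation': array([-1.79922199e+02, -6.28586240e-03,  1.94716874e+01]), 'wrist_force': array([-0.19851985,  0.38136996,  0.3817593 ]), 'wrist_torque': array([ 0.00397058, -0.02557156,  0.01055339]), 'grip_width': 1.0009882157266001}
side {'mtx': array([[363.93687574,   0.        , 255.23547142],
       [  0.        , 363.93687574, 192.89438547],
       [  0.        ,   0.        ,   1.        ]]), 'world_to_cam': array([[-8.14850812e-01, -5.79520345e-01,  1.32031536e-02,
         5.56920785e+02],
       [ 4.37154945e-01, -5.99397199e-01,  6.70536019e-01,
        -2.90364998e+02],
       [-3.80675332e-01,  5.52158643e-01,  7.41759479e-01,
        -9.83287256e+02],
       [ 0.00000000e+00,  0.00000000e+00,  0.00000000e+00,
         1.00000000e+00]])} [206. 692. 917.]
top {'mtx': array([[476.61998612,   0.        , 258.14367898],
       [  0.        , 476.61998612, 195.3698535 ],
       [  0.        ,   0.        ,   1.        ]]), 'world_to_cam': array([[-8.55134718e-03, -9.99894868e-01, -1.17101757e-02,
         1.14953500e+02],
       [ 9.91479178e-01, -1.00004614e-02,  1.29880829e-01,
        -6.12382936e+02],
       [-1.29984282e-01, -1.04997393e-02,  9.91460459e-01,
        -1.57182844e+03],
       [ 0.00000000e+00,  0.00000000e+00,  0.00000000e+00,
         1.00000000e+00]])} [ 404.   92. 1639.]
```

View pics/a.png

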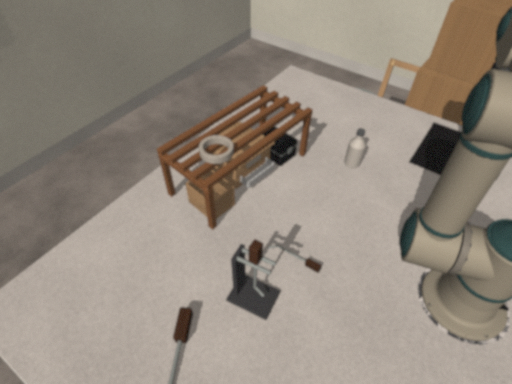

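View pics/b.png

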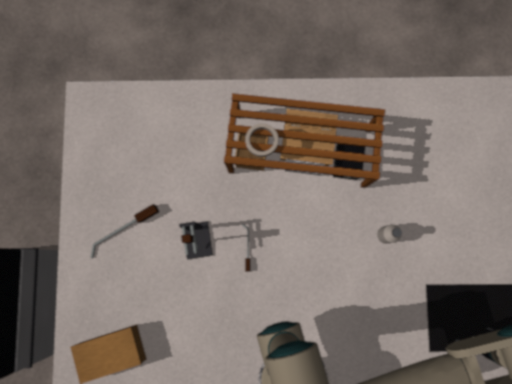

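```bash
python3 - <<'E'
from h import *
for n in('top','side'):
    z=np.load(f'last_{n}.npz');p,d=z['p'],z['d'];W=pts(n,d)
    x0,x1,y0,y1=(215,400,85,195) if n=='top' else (150,320,80,225)
    S=np.zeros(d.shape,bool);S[y0:y1,x0:x1]=1
    s=S&(W[...,2]>192)&(W[...,2]<214)
    hsv=cv2.cvtColor(p,cv2.COLOR_RGB2HSV)
    s2=s&(hsv[...,1]>110)
    P=W[s2];r=cv2.minAreaRect(P[:,:2].astype(np.float32));print(n,'shelf top z',np.median(P[:,2]),r,cv2.boxPoints(r).round())
    # rack
    x0,x1,y0,y1=(170,222,210,270) if n=='top' else (215,290,235,325)
    S[:]=0;S[y0:y1,x0:x1]=1
    for lo,hi in((5,20),(180,200),(235,265)):
        s=S&(W[...,2]>lo)&(W[...,2]<hi)
        if s.sum()<4: print(lo,s.sum());continue
        P=W[s];r=cv2.minAreaRect(P[:,:2].astype(np.float32));print('rack',lo,hi,s.sum(),P.mean(0).round(1),r,cv2.boxPoints(r).round().tolist())
    t=W[250:330,300:400] if n=='top' else W[230:300,330:400]
    print('table z',np.nanmedian(t[...,2]),np.nanstd(t[...,2]))
z=np.load('last_top.npz')['p'];s=np.load('last_side.npz')['p']
A=cv2.resize(z[80:275,170:400,::-1],None,fx=3,fy=3,interpolation=cv2.INTER_CUBIC)
cv2.imwrite('pics/c.png',A)
B=cv2.resize(s[75:325,150:330,::-1],None,fx=2.4,fy=2.4,interpolation=cv2.INTER_CUBIC)
cv2.imwrite('pics/d.png',B)
E
```

```text
top shelf top z 203.5511941380671 ((777.22802734375, -38.47662353515625), (475.9862365722656, 222.10919189453125), 83.18621063232422) [[ 639. -262.]
 [ 859. -288.]
 [ 916.  185.]
 [ 695.  211.]]
rack 5 20 815 [459.6 311.8  10.8] ((468.8081359863281, 325.24444580078125), (175.69479370117188, 201.95449829101562), 89.8864517211914) [[368.0, 238.0], [570.0, 237.0], [570.0, 413.0], [368.0, 413.0]]
rack 180 200 215 [474.4 318.2 189.8] ((465.8860168457031, 318.16094970703125), (97.57986450195312, 49.39216613769531), 9.621777534484863) [[414.0, 334.0], [422.0, 286.0], [518.0, 302.0], [510.0, 351.0]]
rack 235 265 82 [461.9 316.5 249.7] ((462.4996643066406, 317.0665283203125), (23.429292678833008, 25.961170196533203), 3.154268741607666) [[450.0, 329.0], [452.0, 303.0], [475.0, 305.0], [473.0, 331.0]]
table z 0.4764113016799456 8.82772472500376
side shelf top z 203.0385762671856 ((773.8416748046875, -33.33757019042969), (474.1538391113281, 222.5968475341797), 83.07803344726562) [[ 635. -255.]
 [ 856. -282.]
 [ 913.  189.]
 [ 692.  215.]]
rack 5 20 1294 [456.3 317.1  12.6] ((492.0457458496094, 276.1546325683594), (213.3280792236328, 260.57928466796875), 37.856422424316406) [[328.0, 314.0], [488.0, 108.0], [656.0, 239.0], [496.0, 444.0]]
rack 180 200 378 [468.1 324.6 189.8] ((462.7793273925781, 319.6968078613281), (97.06663513183594, 50.554134368896484), 8.945509910583496) [[411.0, 337.0], [419.0, 287.0], [515.0, 302.0], [507.0, 352.0]]
rack 235 265 160 [457.5 321.9 248.1] ((458.75244140625, 319.74688720703125), (23.63909912109375, 27.822099685668945), 8.222829818725586) [[445.0, 332.0], [449.0, 304.0], [472.0, 308.0], [468.0, 335.0]]
table z 1.5838692738656164 1.679787718941638
```

View pics/c.png

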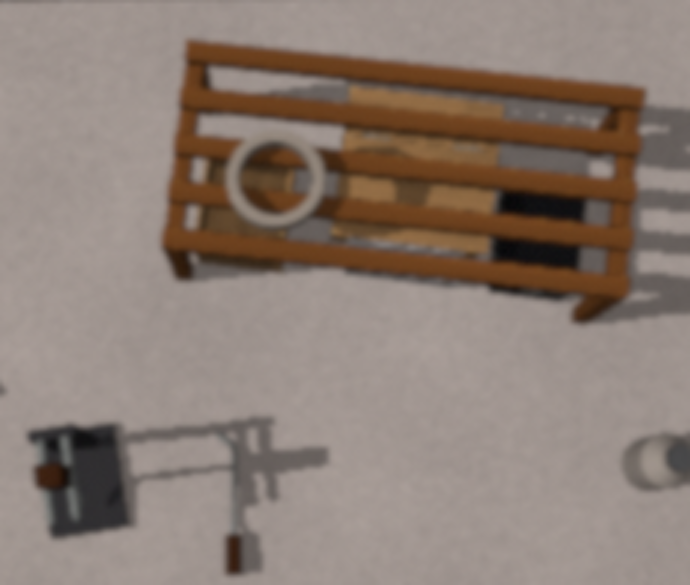

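View pics/d.png

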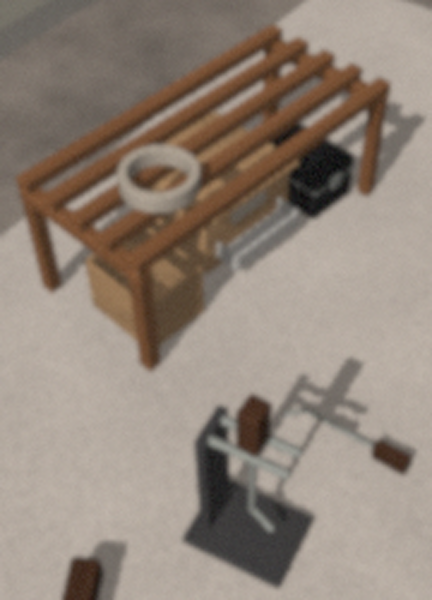

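```bash
python3 - <<'E'
from h import *
al=np.radians(-6.9);R=np.array([[np.cos(al),np.sin(al)],[-np.sin(al),np.cos(al)]])
o=np.array([665,-23])
L=[]
for n in('top','side'):
    z=np.load(f'last_{n}.npz');p,d=z['p'],z['d'];W=pts(n,d)
    Q=(W[...,:2]-o)@R.T; H=W[...,2]
    # print bands; shelf frame extents
    for lo,hi,nm in((112,124,'boxtop'),(42,58,'lip'),(22,36,'ledge'),(74,86,'case'),(84,96,'crate')):
        s=(H>lo)&(H<hi)&(abs(Q[...,1])<215)&(Q[...,0]>-90)&(Q[...,0]<215)
        P=np.c_[Q[s],H[s]]
        if len(P)>5: print(n,nm,len(P),np.percentile(P,[2,50,98],axis=0).round().tolist())
    s=(H>20)&(H<180)&(abs(Q[...,1])<218)&(Q[...,0]>-90)&(Q[...,0]<215)
    L.append(np.c_[Q[s],H[s]])
# draw: top plan in shelf frame coloured by height
P=np.vstack(L);im=np.zeros((560,800,3),np.uint8)+255
u=(400-P[:,1]*1.7).astype(int);v=(400-P[:,0]*1.7).astype(int)
c=cv2.applyColorMap(np.clip((P[:,2]-20)*1.8,0,255).astype(np.uint8),cv2.COLORMAP_JET)
for a,b,k in zip(u,v,c[:,0]): cv2.circle(im,(int(a),int(b)),2,k.tolist(),-1)
for k in range(-200,201,50):
    cv2.putText(im,str(k),(400-int(k*1.7),555),0,.4,0)
    if -90<=k: cv2.putText(im,str(k),(5,400-int(k*1.7)),0,.4,0)
cv2.imwrite('pics/e.png',im)
E
```

```text
top boxtop 1169 [[53.0, -103.0, 113.0], [118.0, -22.0, 119.0], [213.0, 60.0, 124.0]]
top lip 97 [[25.0, -201.0, 43.0], [28.0, -21.0, 49.0], [129.0, 210.0, 57.0]]
top ledge 202 [[26.0, -191.0, 23.0], [64.0, -6.0, 29.0], [142.0, 209.0, 35.0]]
top case 395 [[51.0, -210.0, 75.0], [105.0, -164.0, 80.0], [130.0, 129.0, 85.0]]
top crate 106 [[49.0, -204.0, 84.0], [105.0, -140.0, 87.0], [129.0, 214.0, 94.0]]
side boxtop 435 [[49.0, -103.0, 113.0], [104.0, -31.0, 119.0], [213.0, 62.0, 122.0]]
side lip 519 [[22.0, -188.0, 42.0], [59.0, 21.0, 49.0], [144.0, 214.0, 57.0]]
side ledge 518 [[23.0, -182.0, 22.0], [56.0, 4.0, 29.0], [162.0, 214.0, 36.0]]
side case 597 [[23.0, -207.0, 74.0], [65.0, -128.0, 80.0], [139.0, 214.0, 85.0]]
side crate 226 [[22.0, -187.0, 84.0], [67.0, 121.0, 88.0], [142.0, 214.0, 95.0]]
```

View pics/e.png

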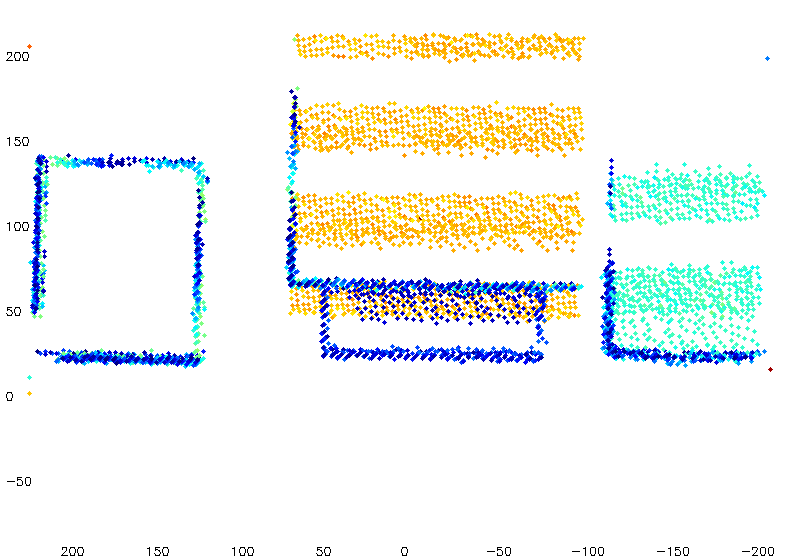

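Emit:
jog_arm(increments=[{"xyz":[0.022,0.03,0.012]},{"xyz":[0.022,0.031,0.012],"twist":[0,0,-1]},{"xyz":[0.023,0.032,0.01],"twist":[0,0,-1]},{"xyz":[0.023,0.032,0.01],"twist":[0,0,-1]},{"xyz":[0.023,0.032,0.01],"twist":[0,0,-1]},{"xyz":[0.023,0.032,0.01],"twist":[0,0,-1]},{"xyz":[0.023,0.032,0.01],"twist":[0,0,-1]},{"xyz":[0.023,0.032,0.01],"twist":[0,0,-1]},{"xyz":[0.023,0.032,0.01],"twist":[0,0,-1]},{"xyz":[0.023,0.032,0.01],"twist":[0,0,-1]},{"xyz":[0.023,0.032,0.01],"twist":[0,0,-1]},{"xyz":[0.023,0.032,0.01],"twist":[0,0,-1]}])

```text
$.increments[0]: bad value
```

```bash
cat >> h.py <<'E'
def log():
    s=sense();print('t',round(s['clock'],2),'q',s['q'].round(2).tolist(),'p',s['tool_pos'].round(1).tolist(),'o',s['orientation'].round(2).tolist(),'F',s['wrist_force'].round(1).tolist(),'M',s['wrist_torque'].round(2).tolist(),'g',round(s['grip_width'],3))
    open('log.txt','a').write(' '.join(map(str,[*s['q'],*s['tool_pos'],*s['orientation']]))+'\n')
    return s
E
python3 -c "
from h import *
log()"
```

```text
t 0.1 q [-74.56, 3.02, 80.31, 0.0, 96.75, -4.03] p [175.0, -494.7, 230.6] o [-179.92, -0.01, 19.47] F [-0.2, 0.4, 0.4] M [0.0, -0.03, 0.01] g 1.001
```

Emit:
jog_arm(increments=[{"xyz":[0.022,0.03,0.012],"twist":[0,0,0],"gripper":0.085},{"xyz":[0.022,0.031,0.012],"twist":[0,0,-1],"gripper":0.085},{"xyz":[0.023,0.032,0.01],"twist":[0,0,-1],"gripper":0.085},{"xyz":[0.023,0.032,0.01],"twist":[0,0,-1],"gripper":0.085},{"xyz":[0.023,0.032,0.01],"twist":[0,0,-1],"gripper":0.085},{"xyz":[0.023,0.032,0.01],"twist":[0,0,-1],"gripper":0.085},{"xyz":[0.023,0.032,0.01],"twist":[0,0,-1],"gripper":0.085},{"xyz":[0.023,0.032,0.01],"twist":[0,0,-1],"gripper":0.085},{"xyz":[0.023,0.032,0.01],"twist":[0,0,-1],"gripper":0.085},{"xyz":[0.023,0.032,0.01],"twist":[0,0,-1],"gripper":0.085},{"xyz":[0.023,0.032,0.01],"twist":[0,0,-1],"gripper":0.085},{"xyz":[0.023,0.032,0.01],"twist":[0,0,-1],"gripper":0.085}])

```text
clock: 1.1
tool_pos: [449.6, -112.1, 355.6]
orientation: [180.0, 0.0, 8.4]
wrist_force: [0.7, 0.2, -0.4]
grip_width: 0.994
```

```bash
python3 -c "
from h import *
log()"
```

```text
t 1.1 q [-18.56, -6.41, 75.38, -0.01, 111.03, 63.02] p [449.6, -112.1, 355.6] o [179.99, 0.01, 8.42] F [0.7, 0.2, -0.4] M [-0.01, -0.01, 0.0] g 0.994
```

Emit:
jog_arm(increments=[{"xyz":[0.001,0.036,0],"twist":[-0.27,1.65,0],"gripper":0.085},{"xyz":[0.001,0.036,0],"twist":[-0.27,1.65,0],"gripper":0.085},{"xyz":[0.001,0.036,0],"twist":[-0.27,1.65,0],"gripper":0.085},{"xyz":[0.001,0.036,0],"twist":[-0.27,1.65,0],"gripper":0.085},{"xyz":[0.001,0.036,0],"twist":[-0.27,1.65,0],"gripper":0.085},{"xyz":[0.001,0.036,0],"twist":[-0.27,1.65,0],"gripper":0.085},{"xyz":[0.001,0.036,0],"twist":[-0.27,1.65,0],"gripper":0.085},{"xyz":[0.001,0.036,0],"twist":[-0.27,1.65,0],"gripper":0.085},{"xyz":[0.001,0.036,0],"twist":[-0.27,1.65,0],"gripper":0.085},{"xyz":[0.001,0.036,0],"twist":[-0.27,1.65,0],"gripper":0.085},{"xyz":[0.001,0.036,0],"twist":[-0.27,1.65,0],"gripper":0.085},{"xyz":[0.001,0.034,0],"twist":[-0.27,1.65,0],"gripper":0.085}])

```text
clock: 2.1
tool_pos: [460.6, 317.9, 354.8]
orientation: [179.7, 20.2, 8.4]
wrist_force: [0.3, 0.7, 0.7]
grip_width: 0.996
```

```bash
cat > kin.py <<'E'
import numpy as np
from scipy.optimize import least_squares
from scipy.spatial.transform import Rotation as Ro
D=np.loadtxt('log.txt')
def fk(q,k):
    a1,h,a2,e,d4,t=k
    q=np.radians(q)
    Rz=lambda a:Ro.from_rotvec([0,0,a]);Ry=lambda a:Ro.from_rotvec([0,a,0])
    A=Rz(q[0]);p=A.apply([a1,0,h]);A=A*Ry(q[1]);p=p+A.apply([0,0,a2]);A=A*Ry(q[2]);p=p+A.apply([e,0,d4])
    A=A*Rz(q[3])*Ry(q[4]);p=p+A.apply([0,0,t]);A=A*Rz(q[5])
    return p,A
if __name__=='__main__':
    f=lambda k:np.r_[np.concatenate([fk(d[:6],k)[0]-d[6:9] for d in D]),1e-3*(k-k0)]
    k0=np.array([0,350,380,0,400,250.])
    s=least_squares(f,k0);print(s.x.round(1),np.abs(s.fun).max())
    np.save('k',s.x)
    for d in D:
        a=fk(d[:6],s.x)[1];b=Ro.from_euler('xyz',d[9:],degrees=True);print(np.degrees((a.inv()*b).as_rotvec()).round(1))
E
python3 -c "
from h import *
log()"; python3 kin.py
```

```text
t 2.1 q [27.72, 24.83, 42.74, 8.3, 131.39, 113.67] p [460.6, 317.9, 354.8] o [179.66, 20.19, 8.44] F [0.3, 0.7, 0.7] M [-0.02, -0.18, -0.02] g 0.996
[ 10.3 471.1 556.5 232.5 460.8 618.7] 35.5499083864143
[-0. -0. 90.]
[ 0.  0. 90.]
[ 0.  0. 90.]
```

```bash
sed -i 's/a1,h,a2,e,d4,t=k/a1,h,a2,e,d4,t,b=k/; s/\[e,0,d4\]/[e,b,d4]/; s/400,250.\]/400,250.,37]/' kin.py; python3 kin.py | head -3
python3 - <<'E'
import numpy as np
D=np.loadtxt('log.txt');print(D[:,:9].round(3).tolist())
E
```

```text
[  0.  206.6 352.9 106.5 496.2 280.3  36.9] 0.1433898487169371
[-0. -0. 90.]
[ 0.  0. 90.]
[[-74.557, 3.022, 80.307, 0.001, 96.748, -4.029, 174.95, -494.712, 230.568], [-18.556, -6.41, 75.384, -0.012, 111.034, 63.02, 449.645, -112.07, 355.612], [27.715, 24.826, 42.737, 8.301, 131.387, 113.672, 460.567, 317.935, 354.759]]
```

```bash
cat > ik.py <<'E'
from kin import *
lo=np.array([-166.34,-52.06,6.96,-60.46,14.63,-167.68]);hi=np.array([166.34,124.39,135.62,240.46,156.25,167.68])
def ik(p,A,k,q0):
    def f(q):
        P,B=fk(q,k);return np.r_[P-p,300*(B.inv()*A).as_rotvec()]
    s=least_squares(f,np.clip(q0,lo+.1,hi-.1),bounds=(lo,hi));return s.x,np.abs(s.fun).max()
SX=-6.9
Zm=Ro.from_euler('z',90,degrees=True)
def world(xs,ys):
    a=np.radians(SX);return 665+np.cos(a)*xs-np.sin(a)*ys, -23+np.sin(a)*xs+np.cos(a)*ys
def tcp(xe,ze,ys,th,rho,g=33,yaw=SX):
    """elbow in shelf frame, hook tilt th (handle toward robot), tool tilt relative to hook rho"""
    t=np.radians(th);gx=xe-(130+g)*np.sin(t);gz=ze+(130+g)*np.cos(t)
    u=np.radians(th-rho);tx=gx+19*np.sin(u);tz=gz-19*np.cos(u)
    X,Y=world(tx,ys)
    R=Ro.from_euler('z',yaw,degrees=True)*Ro.from_euler('y',-(th-rho),degrees=True)*Ro.from_euler('x',180,degrees=True)
    return np.array([X,Y,tz]),R
if __name__=='__main__':
    for k in (np.load('k.npy'),):
      for rho in(0,20,35):
        for nm,xe,ze,th in(('in',66-26,68,40),('end40',66-26-215,68,40),('end25',66-26-215+7,66,25),('lid0',-215+66-8,90,45),('lid1',-215+66+85,180,45),('lid1b',-215+66+85,180,30)):
            p,A=tcp(xe,ze,-17,th,rho)
            r=min((ik(p,A*Zm.inv(),k,np.array(q0)) for q0 in([0,10,80,0,90,80],[0,-30,120,0,60,80],[0,-30,110,0,90,80])),key=lambda r:r[1])
            print(rho,nm,p.round(),r[0].round(),round(r[1],1))
E
python3 ik.py
```

```text
0 in [611. -34. 178.] [ -6.  -8. 105.  -0.  43.  91.] 0.0
0 end40 [397.  -8. 178.] [ -5. -52. 133.  -1.  60.  92.] 8.2
0 end25 [436. -12. 197.] [ -6. -32. 116.  -0.  71.  91.] 0.0
0 lid0 [406.  -9. 192.] [ -5. -52. 133.  -2.  56.  93.] 14.8
0 lid1 [498. -20. 282.] [ -6. -36. 115.  -1.  56.  91.] 0.0
0 lid1b [528. -24. 305.] [ -6. -20.  97.  -0.  73.  90.] 0.0
20 in [605. -33. 175.] [-7.  3. 89. -0. 68. 90.] 0.0
20 end40 [392.  -7. 175.] [ -6. -37. 120.  -0.  76.  91.] 0.0
20 end25 [429. -12. 195.] [ -6. -16. 102.  -0.  89.  90.] 0.0
20 lid0 [401.  -8. 188.] [ -6. -40. 122.  -0.  73.  91.] 0.0
20 lid1 [493. -19. 278.] [ -6. -22. 100.  -0.  77.  90.] 0.0
20 lid1b [522. -23. 302.] [-7. -6. 81. -0. 94. 90.] 0.0
35 in [600. -32. 174.] [-7. 13. 76. -0. 86. 90.] 0.0
35 end40 [387.  -6. 174.] [ -6. -24. 110.  -0.  88.  91.] 0.0
35 end25 [425. -11. 195.] [ -7.  -5.  92.   0. 102.  90.] 0.0
35 lid0 [396.  -8. 187.] [ -6. -27. 111.  -0.  85.  91.] 0.0
35 lid1 [488. -19. 277.] [ -6. -11.  89.  -0.  92.  90.] 0.0
35 lid1b [517. -22. 302.] [ -7.   5.  70.   0. 110.  90.] 0.0
```

Emit:
jog_arm(increments=[{"xyz":[-0.001,0,-0.022],"twist":[-0.31,1.98,0.3],"gripper":0.085},{"xyz":[-0.001,0,-0.022],"twist":[-0.31,1.98,0.3],"gripper":0.085},{"xyz":[-0.001,0,-0.022],"twist":[0,0,0],"gripper":0.085},{"xyz":[-0.001,0,-0.022],"twist":[0,0,0],"gripper":0.085},{"xyz":[-0.001,0,-0.022],"twist":[0,0,0],"gripper":0.085},{"xyz":[-0.001,0,-0.022],"twist":[0,0,0],"gripper":0.085},{"xyz":[-0.001,-0.001,-0.02],"twist":[0,0,0],"gripper":0.085},{"xyz":[0,0,0],"twist":[0,0,0],"gripper":0.085}])

```text
clock: 2.77
tool_pos: [452.4, 314.1, 198.3]
orientation: [179.5, 24.5, 8.9]
wrist_force: [0.1, 1.0, -1.1]
grip_width: 0.996
```

```bash
python3 - <<'E'
from h import *
log()
a,_=snap('side')
cv2.imwrite('pics/f.png',cv2.resize(a[190:320,200:340,::-1],None,fx=4,fy=4,interpolation=cv2.INTER_CUBIC))
E
python3 kin.py|head -1
```

```text
t 2.77 q [27.33, 26.02, 59.84, 7.95, 117.48, 110.51] p [452.4, 314.1, 198.3] o [179.49, 24.54, 8.93] F [0.1, 1.0, -1.1] M [0.0, -0.14, -0.03] g 0.996
[  0.  206.6 352.9 106.5 496.2 280.3  36.9] 0.1433986355764778
```

View pics/f.png

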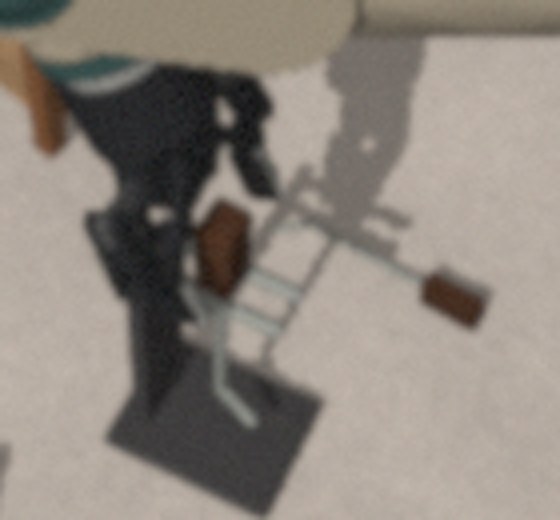

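Emit:
jog_arm(increments=[{"xyz":[0.001,0.004,0.004],"twist":[0,0,0.3],"gripper":0.085},{"xyz":[0,0,0],"twist":[0,0,0],"gripper":0.06},{"xyz":[0,0,0],"twist":[0,0,0],"gripper":0.04},{"xyz":[0,0,0],"twist":[0,0,0],"gripper":0.02},{"xyz":[0,0,0],"twist":[0,0,0],"gripper":0.015},{"xyz":[0,0,0],"twist":[0,0,0],"gripper":0.015},{"xyz":[0,0,0],"twist":[0,0,0],"gripper":0.015},{"xyz":[0,0,0],"twist":[0,0,0],"gripper":0.015}])

```text
clock: 3.48
tool_pos: [455.1, 319.1, 208.0]
orientation: [179.7, 24.0, 9.3]
wrist_force: [0.7, 0.5, 4.7]
grip_width: 0.329
```

```bash
python3 -c "
from h import *
log()"
```

```text
t 3.48 q [27.65, 26.22, 58.36, 8.03, 118.2, 110.64] p [455.1, 319.1, 208.0] o [179.71, 24.02, 9.32] F [0.7, 0.5, 4.7] M [0.01, 0.06, -0.03] g 0.329
```

```bash
cat > wp.py <<'E'
from ik import *
from rig import sense
G,RHO,YAW=35,24,-7.4
def cur():
    s=sense();return s['tool_pos'],Ro.from_euler('xyz',s['orientation'],degrees=True)
def delta(p,A,w,n=None):
    P,B=tcp(w[0],w[1],w[2],w[3],RHO,G,YAW)
    d=P-p;r=(B*A.inv()).as_rotvec(degrees=True)
    print(w,'tcp',P.round(1),'d',d.round(1),'twist',r.round(2), 'rows',max(np.linalg.norm(d)/40,np.linalg.norm(r)/7).round(1))
    return P,B
E
python3 - <<'E'
from wp import *
p,A=cur()
p=p+[-69,-11,60]
for w in((-40,94,-17.5,40),(46,94,-17.5,40),(46,69,-17.5,40),(46-215,69,-17.5,40)):
    p,A=delta(p,A,w)
E
```

```text
(-40, 94, -17.5, 40) tcp [523.1 -23.5 202.1] d [ 136.9 -331.5  -65.9] twist [  0.97 -40.14 -16.05] rows 9.1
(46, 94, -17.5, 40) tcp [608.5 -33.8 202.1] d [ 85.4 -10.3   0. ] twist [0. 0. 0.] rows 2.2
(46, 69, -17.5, 40) tcp [608.5 -33.8 177.1] d [  0.   0. -25.] twist [0. 0. 0.] rows 0.6
(-169, 69, -17.5, 40) tcp [395.   -8.  177.1] d [-213.4   25.8    0. ] twist [0. 0. 0.] rows 5.4
```

Emit:
jog_arm(increments=[{"xyz":[0,0,0.005],"twist":[0,0,0],"gripper":0.015},{"xyz":[0,0,0.005],"twist":[0,0,0],"gripper":0.015},{"xyz":[0,0,0],"twist":[0,0,0],"gripper":0.015},{"xyz":[-0.0145,-0.0024,0],"twist":[0,0,0],"gripper":0.015},{"xyz":[-0.0145,-0.0024,0],"twist":[0,0,0],"gripper":0.015},{"xyz":[-0.0145,-0.0024,0],"twist":[0,0,0],"gripper":0.015},{"xyz":[-0.0145,-0.0024,0],"twist":[0,0,0],"gripper":0.015},{"xyz":[-0.0145,-0.0024,0],"twist":[0,0,0],"gripper":0.015},{"xyz":[0,0,0.025],"twist":[0,0,0],"gripper":0.015},{"xyz":[0,0,0.025],"twist":[0,0,0],"gripper":0.015},{"xyz":[0,0,0],"twist":[0,0,0],"gripper":0.015}])

```text
clock: 4.4
tool_pos: [383.1, 307.5, 272.3]
orientation: [179.9, 23.7, 9.4]
wrist_force: [0.3, 0.1, -0.3]
grip_width: 0.327
```

```bash
python3 - <<'E'
from h import *
log()
from wp import *
p,A=cur()
delta(p,A,(-40,94,-17.5,40))
E
```

```text
t 4.4 q [29.9, 13.76, 66.43, 9.36, 121.83, 113.86] p [383.1, 307.5, 272.3] o [179.86, 23.66, 9.41] F [0.3, 0.1, -0.3] M [0.01, -0.28, 0.02] g 0.327
(-40, 94, -17.5, 40) tcp [523.1 -23.5 202.1] d [ 140.  -331.   -70.2] twist [  0.84 -39.79 -16.14] rows 9.2
```

Emit:
jog_arm(increments=[{"xyz":[0.0117,-0.0276,-0.0055],"twist":[0.07,-3.32,-1.345],"gripper":0.015},{"xyz":[0.0117,-0.0276,-0.0055],"twist":[0.07,-3.32,-1.345],"gripper":0.015},{"xyz":[0.0117,-0.0276,-0.0055],"twist":[0.07,-3.32,-1.345],"gripper":0.015},{"xyz":[0.0117,-0.0276,-0.0055],"twist":[0.07,-3.32,-1.345],"gripper":0.015},{"xyz":[0.0117,-0.0276,-0.0055],"twist":[0.07,-3.32,-1.345],"gripper":0.015},{"xyz":[0.0117,-0.0276,-0.0055],"twist":[0.07,-3.32,-1.345],"gripper":0.015},{"xyz":[0.0117,-0.0276,-0.0055],"twist":[0.07,-3.32,-1.345],"gripper":0.015},{"xyz":[0.0117,-0.0276,-0.0055],"twist":[0.07,-3.32,-1.345],"gripper":0.015},{"xyz":[0.0117,-0.0276,-0.0055],"twist":[0.07,-3.32,-1.345],"gripper":0.015},{"xyz":[0.0117,-0.0276,-0.0055],"twist":[0.07,-3.32,-1.345],"gripper":0.015},{"xyz":[0.0117,-0.0276,-0.0055],"twist":[0.07,-3.32,-1.345],"gripper":0.015},{"xyz":[0,0,0],"twist":[0,0,0],"gripper":0.015}])

```text
clock: 5.4
tool_pos: [510.8, -0.4, 204.8]
orientation: [179.3, -12.4, -6.3]
wrist_force: [-0.7, -0.4, -2.2]
grip_width: 0.324
```

```bash
cat > look.py <<'E'
import sys
from h import *
from wp import *
log(); p,A=cur()
a,d=snap('side'); W=pts('side',d)
# predicted hook points from the tool pose
X=A.apply([0,0,-1])   # up the tool
th=None
up=A.apply(Ro.from_euler('y',-RHO,degrees=True).apply([0,0,-1])) # candidate
up2=A.apply(Ro.from_euler('y',RHO,degrees=True).apply([0,0,-1]))
Yh=A.apply([0,-1,0])
up=max((up,up2),key=lambda v:-(v@[1,0,0]))
g=p-19*A.apply([0,0,1]);o=g-G*up
xh=np.cross(Yh,up)
el=o-130*up; tip=o-24.5*xh-150.6*up
c=get_calibration('side');K=c['mtx']
def pix(P):
    q=(c['world_to_cam']@np.r_[P,1])[:3];return K[0,0]*q[0]/-q[2]+K[0,2],-K[1,1]*q[1]/-q[2]+K[1,2]
print('up',up.round(2),'tilt',np.degrees(np.arccos(up[2])).round(1),'elbow',el.round(1),'tip',tip.round(1))
im=a[:,:,::-1].copy();x0,y0,w=[int(v) for v in sys.argv[2:5]];f=600//w
im=cv2.resize(im[y0:y0+w,x0:x0+w],None,fx=f,fy=f,interpolation=cv2.INTER_CUBIC)
for P,col in((o,(255,0,0)),(el,(0,0,255)),(tip,(0,255,0))):
    u,v=pix(P);print(u.round(1),v.round(1));cv2.circle(im,(int((u+.5-x0)*f),int((v+.5-y0)*f)),4,col,1)
cv2.imwrite('pics/'+sys.argv[1],im)
E
python3 look.py g.png 170 130 120; python3 -c "
from wp import *
p,A=cur()
delta(p,A,(-40,94,-17.5,40))"
```

```text
t 5.4 q [-3.49, -8.39, 95.02, -1.3, 81.06, 92.97] p [510.8, -0.4, 204.8] o [179.32, -12.36, -6.32] F [-0.7, -0.4, -2.2] M [0.07, 0.21, 0.03] g 0.324
up [-0.59  0.08  0.81] tilt 36.4 elbow [603.8 -12.3  90.5] tip [596.3 -11.8  59.4]
301.1 167.5
278.4 179.7
279.6 187.5
(-40, 94, -17.5, 40) tcp [523.1 -23.5 202.1] d [ 12.6 -24.9  -3.4] twist [ 0.14 -3.79 -1.01] rows 0.7
```

View pics/g.png

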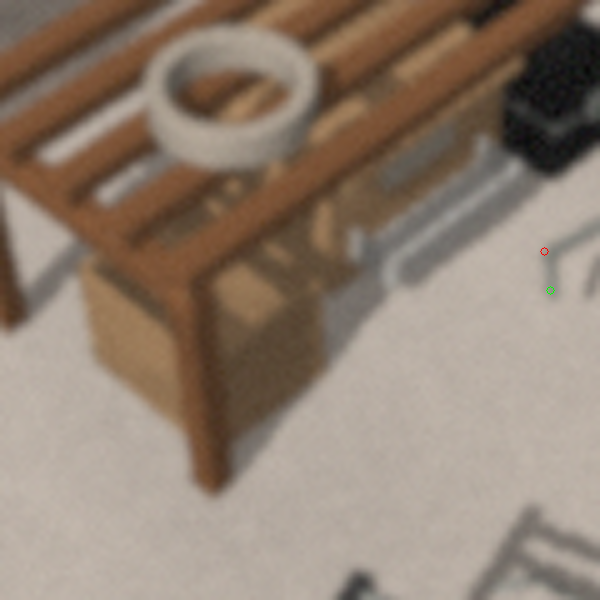

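Emit:
jog_arm(increments=[{"xyz":[0.006,-0.012,0],"twist":[0.07,-1.9,-0.5],"gripper":0.015},{"xyz":[0.006,-0.012,0],"twist":[0.07,-1.9,-0.5],"gripper":0.015},{"xyz":[0.021,-0.0026,0],"twist":[0,0,0],"gripper":0.015},{"xyz":[0.021,-0.0026,0],"twist":[0,0,0],"gripper":0.015},{"xyz":[0.021,-0.0026,0],"twist":[0,0,0],"gripper":0.015},{"xyz":[0.021,-0.0026,0],"twist":[0,0,0],"gripper":0.015},{"xyz":[0,0,0],"twist":[0,0,0],"gripper":0.015},{"xyz":[0,0,0],"twist":[0,0,0],"gripper":0.015}])

```text
clock: 6.12
tool_pos: [607.3, -30.2, 205.9]
orientation: [-180.0, -16.0, -7.1]
wrist_force: [-0.6, 0.7, -2.0]
grip_width: 0.327
```

```bash
python3 look.py h.png 170 130 120; python3 -c "
from wp import *
p,A=cur()
delta(p,A,(46,94,-17.5,40));delta(p,A,(46,69,-17.5,40))"
```

```text
t 6.12 q [-6.22, 4.75, 82.54, -0.24, 76.73, 90.93] p [607.3, -30.2, 205.9] o [-179.99, -15.97, -7.12] F [-0.6, 0.7, -2.0] M [0.04, 0.21, 0.03] g 0.327
up [-0.64  0.08  0.77] tilt 40.0 elbow [707.3 -42.6  97.7] tip [701.8 -41.9  66.2]
278.4 148.2
257.2 159.7
258.3 167.3
(46, 94, -17.5, 40) tcp [608.5 -33.8 202.1] d [ 1.6 -3.6 -4.1] twist [-0.01  0.01 -0.28] rows 0.1
(46, 69, -17.5, 40) tcp [608.5 -33.8 177.1] d [  1.6  -3.6 -29.1] twist [-0.01  0.01 -0.28] rows 0.7
```

View pics/h.png

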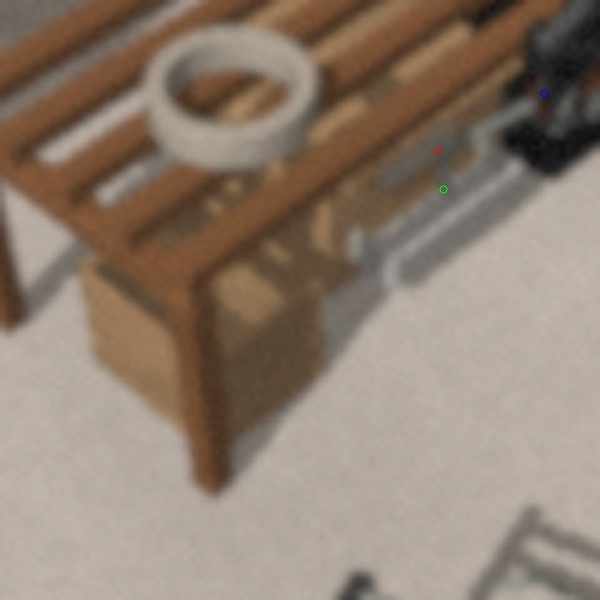

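Emit:
jog_arm(increments=[{"xyz":[0.001,-0.003,-0.012],"twist":[0,0,-0.3],"gripper":0.015},{"xyz":[0,0,-0.015],"twist":[0,0,0],"gripper":0.015},{"xyz":[0,0,0],"twist":[0,0,0],"gripper":0.015},{"xyz":[0,0,0],"twist":[0,0,0],"gripper":0.015},{"xyz":[-0.005,0.0006,0],"twist":[0,0,0],"gripper":0.015},{"xyz":[-0.005,0.0006,0],"twist":[0,0,0],"gripper":0.015},{"xyz":[-0.005,0.0006,0],"twist":[0,0,0],"gripper":0.015},{"xyz":[-0.005,0.0006,0],"twist":[0,0,0],"gripper":0.015},{"xyz":[-0.005,0.0006,0],"twist":[0,0,0],"gripper":0.015}])

```text
clock: 6.92
tool_pos: [583.0, -31.0, 180.7]
orientation: [-180.0, -16.2, -7.5]
wrist_force: [3.0, -1.0, -1.1]
grip_width: 0.325
```

```bash
cat > boxpos.py <<'E'
from h import *
al=np.radians(-6.9);R=np.array([[np.cos(al),np.sin(al)],[-np.sin(al),np.cos(al)]]);o=np.array([665,-23])
def boxpos():
    a,d=snap('top');W=pts('top',d);Q=(W[...,:2]-o)@R.T;H=W[...,2]
    s=(H>112)&(H<124)&(Q[...,1]<95)&(Q[...,1]>-125)&(Q[...,0]>-260)&(Q[...,0]<240)
    P=Q[s];print('lid/top n',len(P),'x',np.percentile(P[:,0],[1,99]).round(),'y',np.percentile(P[:,1],[1,99]).round())
    return W,Q,H
if __name__=='__main__':
    log();boxpos()
E
python3 boxpos.py; python3 look.py h2.png 170 130 120
```

```text
t 6.92 q [-6.54, 1.45, 88.9, -0.27, 73.42, 90.98] p [583.0, -31.0, 180.7] o [-180.0, -16.22, -7.48] F [3.0, -1.0, -1.1] M [-0.11, -0.67, 0.01] g 0.325
lid/top n 1092 x [ 42. 173.] y [-104.   62.]
t 6.97 q [-6.53, 1.39, 88.97, -0.27, 73.46, 90.98] p [582.5, -30.8, 180.6] o [-179.99, -16.19, -7.48] F [3.3, 0.4, -0.7] M [-0.02, -0.54, -0.0] g 0.328
up [-0.64  0.08  0.76] tilt 40.2 elbow [682.8 -44.   72.8] tip [677.4 -43.3  41.3]
284.9 157.5
263.3 167.9
264.2 175.4
```

Emit:
jog_arm(increments=[{"xyz":[-0.011,0.0013,-0.002],"twist":[0,0,0],"gripper":0.015},{"xyz":[-0.017,0.0021,-0.001],"twist":[0,0,0],"gripper":0.015},{"xyz":[-0.017,0.0021,0],"twist":[0,0,0],"gripper":0.015},{"xyz":[-0.017,0.0021,0],"twist":[0,0,0],"gripper":0.015},{"xyz":[-0.017,0.0021,0],"twist":[0,0,0],"gripper":0.015},{"xyz":[-0.017,0.0021,0],"twist":[0,0,0],"gripper":0.015},{"xyz":[0,0,0],"twist":[0,0,0],"gripper":0.015}])

```text
clock: 7.6
tool_pos: [485.5, -18.9, 177.0]
orientation: [-180.0, -16.1, -7.5]
wrist_force: [-0.1, -0.5, -1.6]
grip_width: 0.32
```

```bash
python3 boxpos.py; python3 look.py h3.png 190 130 150
```

```text
t 7.6 q [-6.42, -14.83, 104.24, -0.3, 74.52, 91.09] p [485.5, -18.9, 177.0] o [-179.99, -16.07, -7.47] F [-0.1, -0.5, -1.6] M [0.05, 0.26, -0.05] g 0.32
lid/top n 1675 x [-63. 104.] y [-103.   62.]
t 7.65 q [-6.42, -14.67, 104.11, -0.3, 74.46, 91.09] p [486.5, -19.0, 177.0] o [-179.99, -16.1, -7.48] F [-0.4, -1.2, -1.4] M [0.02, 0.18, 0.0] g 0.321
up [-0.64  0.08  0.76] tilt 40.1 elbow [586.7 -32.2  69.1] tip [581.2 -31.5  37.5]
310.5 173.8
285.8 183.1
286.3 190.5
```

View pics/h3.png

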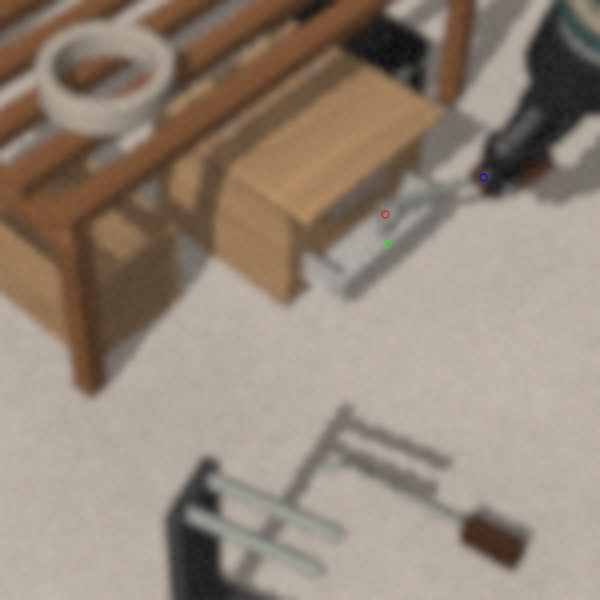

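Emit:
jog_arm(increments=[{"xyz":[-0.008,0.001,0],"twist":[0,0,0],"gripper":0.015},{"xyz":[-0.014,0.0017,0],"twist":[0,0,0],"gripper":0.015},{"xyz":[-0.015,0.0018,0],"twist":[0,0,0],"gripper":0.015},{"xyz":[-0.015,0.0018,0],"twist":[0,0,0],"gripper":0.015},{"xyz":[-0.015,0.0018,0],"twist":[0,0,0],"gripper":0.015},{"xyz":[-0.014,0.0017,0],"twist":[0,0,0],"gripper":0.015},{"xyz":[-0.01,0.0012,0],"twist":[0,0,0],"gripper":0.015},{"xyz":[-0.006,0.0007,0],"twist":[0,0,0],"gripper":0.015},{"xyz":[-0.003,0.0004,0],"twist":[0,0,0],"gripper":0.015},{"xyz":[0,0,0],"twist":[0,0,0],"gripper":0.015}])

```text
clock: 8.53
tool_pos: [387.6, -7.1, 177.3]
orientation: [-180.0, -16.2, -7.5]
wrist_force: [2.0, -0.1, -0.9]
grip_width: 0.323
```

```bash
python3 boxpos.py; python3 look.py h4.png 190 130 150; python3 kin.py|head -1
```

```text
t 8.53 q [-6.28, -33.87, 117.77, -0.34, 79.95, 91.22] p [387.6, -7.1, 177.3] o [-179.99, -16.16, -7.48] F [2.0, -0.1, -0.9] M [-0.04, -0.28, 0.04] g 0.323
lid/top n 2527 x [-158.    7.] y [-103.   63.]
t 8.58 q [-6.28, -33.83, 117.75, -0.33, 79.94, 91.21] p [387.7, -7.1, 177.2] o [-179.99, -16.15, -7.48] F [1.3, -1.0, -0.3] M [-0.08, -0.36, -0.05] g 0.316
up [-0.64  0.08  0.76] tilt 40.1 elbow [487.9 -20.3  69.3] tip [482.5 -19.6  37.8]
339.2 191.0
310.7 198.8
310.8 206.3
[  0.  206.6 352.9 106.5 496.2 280.3  36.9] 0.14339933716229789
```

Emit:
jog_arm(increments=[{"xyz":[-0.004,0.0005,0],"twist":[0,0,0],"gripper":0.015},{"xyz":[-0.005,0.0006,0],"twist":[0,0,0],"gripper":0.015},{"xyz":[-0.003,0.0004,0],"twist":[0,0,0],"gripper":0.015},{"xyz":[0,0,0],"twist":[0,0,0],"gripper":0.015},{"xyz":[0.008,-0.001,0],"twist":[0,0,0],"gripper":0.015},{"xyz":[0.008,-0.001,0],"twist":[0,0,0],"gripper":0.015},{"xyz":[0,0,0],"twist":[0,0,0],"gripper":0.015}])

```text
clock: 9.22
tool_pos: [391.0, -7.6, 176.2]
orientation: [-180.0, -16.0, -7.5]
wrist_force: [-0.1, -0.1, -0.9]
grip_width: 0.317
```

```bash
cat > box2.py <<'E'
from boxpos import *
W,Q,H=boxpos()
z=np.load('last_top.npz')['p']
s=(H>112)&(H<124)&(abs(Q[...,1]+20)<70)&(Q[...,0]>-260)&(Q[...,0]<60)
P=Q[s]
# front edge: min x per y bin
ys=np.arange(-85,50,10);e=np.array([P[(P[:,1]>a)&(P[:,1]<a+10),0].min() for a in ys]);f=np.polyfit(ys+5,e,1);print('front edge: yaw',-np.degrees(np.arctan(f[0])).round(2),'at y=-18:',np.polyval(f,-18).round(1))
sh=(H>194)&(H<212)&(cv2.cvtColor(z,cv2.COLOR_RGB2HSV)[...,1]>110)&(abs(Q[...,1])<225)&(Q[...,0]>-40)&(Q[...,0]<60)
S=Q[sh];e=np.array([S[(S[:,1]>a)&(S[:,1]<a+20),0].min() for a in range(-220,200,20)]);print('shelf front edge x',e.round(0))
E
python3 box2.py; python3 look.py h5.png 190 130 150
```

```text
lid/top n 2500 x [-170.   -6.] y [-103.   63.]
front edge: yaw -0.41 at y=-18: -173.4
shelf front edge x [3. 3. 2. 2. 2. 2. 4. 4. 4. 3. 4. 4. 5. 4. 5. 3. 3. 2. 2. 2. 2.]
t 9.27 q [-6.29, -32.99, 117.33, -0.33, 79.73, 91.2] p [390.6, -7.5, 176.1] o [-180.0, -15.94, -7.48] F [-0.5, -0.3, -1.0] M [-0.01, 0.26, 0.01] g 0.32
up [-0.64  0.08  0.77] tilt 39.9 elbow [490.5 -20.6  67.8] tip [484.9 -19.9  36.3]
338.2 190.7
310.0 198.7
310.1 206.2
```

Emit:
jog_arm(increments=[{"xyz":[0.0057,-0.0007,0],"twist":[0,0,0],"gripper":0.015},{"xyz":[0.0057,-0.0007,0],"twist":[0,0,0],"gripper":0.015},{"xyz":[0,0,0.011],"twist":[0,0,0],"gripper":0.015},{"xyz":[0,0,0.013],"twist":[0,0,0],"gripper":0.015},{"xyz":[0,0,0.014],"twist":[0,0,0],"gripper":0.015},{"xyz":[0,0,0.014],"twist":[0,0,0],"gripper":0.015},{"xyz":[0.002,-0.0002,0.013],"twist":[0,0,0],"gripper":0.015},{"xyz":[0.001,-0.0002,0.01],"twist":[0,0,0],"gripper":0.015},{"xyz":[0.002,-0.0002,0.008],"twist":[0,0,0],"gripper":0.015},{"xyz":[0,0,0],"twist":[0,0,0],"gripper":0.015}])

```text
clock: 10.15
tool_pos: [408.3, -9.7, 261.9]
orientation: [-180.0, -16.3, -7.5]
wrist_force: [-0.9, -1.0, -1.5]
grip_width: 0.321
```

```bash
python3 look.py i.png 215 115 150
```

```text
t 10.15 q [-6.32, -30.43, 106.05, -0.32, 88.11, 91.12] p [408.3, -9.7, 261.9] o [-179.99, -16.27, -7.48] F [-0.9, -1.0, -1.5] M [0.06, 0.33, 0.01] g 0.321
up [-0.64  0.08  0.76] tilt 40.3 elbow [508.8 -22.8 154.2] tip [503.5 -22.1 122.7]
338.5 165.4
308.6 176.2
308.7 184.5
```

View pics/i.png

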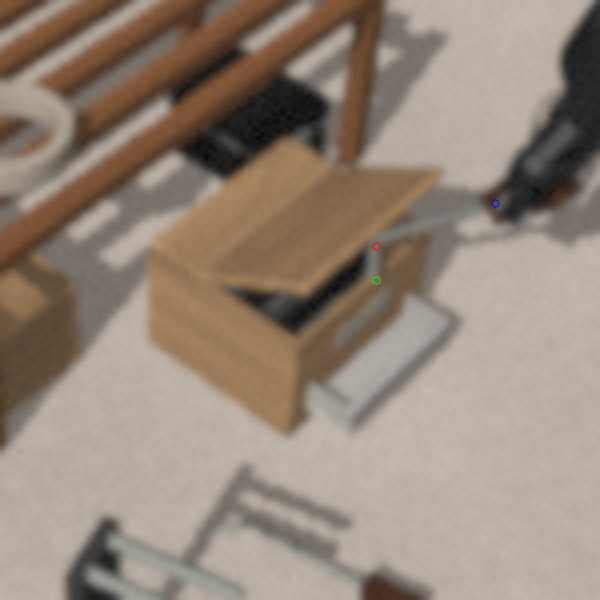

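Emit:
jog_arm(increments=[{"xyz":[0.0087,-0.0011,0.0106],"twist":[0,0,0],"gripper":0.015},{"xyz":[0.0083,-0.001,0.0116],"twist":[0,0,0],"gripper":0.015},{"xyz":[0.0099,-0.0012,0.0103],"twist":[0,0,0],"gripper":0.015},{"xyz":[0.0112,-0.0014,0.0089],"twist":[0,0,0],"gripper":0.015},{"xyz":[0.0123,-0.0015,0.0072],"twist":[0,0,0],"gripper":0.015},{"xyz":[0.0133,-0.0016,0.0054],"twist":[0,0,0],"gripper":0.015},{"xyz":[0.0068,-0.0008,0.0017],"twist":[0,0,0],"gripper":0.015},{"xyz":[0.0068,-0.0008,0.0017],"twist":[0,0,0],"gripper":0.015},{"xyz":[0.006,-0.0007,0.001],"twist":[0,0,0],"gripper":0.015},{"xyz":[0.005,-0.0006,0],"twist":[0,0,0],"gripper":0.015},{"xyz":[0.005,-0.0006,0],"twist":[0,0,0],"gripper":0.015},{"xyz":[0.003,-0.0004,0],"twist":[0,0,0],"gripper":0.015}])

```text
clock: 11.2
tool_pos: [504.2, -21.3, 317.9]
orientation: [-180.0, -16.1, -7.5]
wrist_force: [-0.3, -0.2, -2.1]
grip_width: 0.327
```

```bash
python3 look.py j.png 215 115 150; python3 - <<'E'
from boxpos import *
W,Q,H=boxpos()
s=(H>130)&(H<240)&(Q[...,1]<75)&(Q[...,1]>-110)&(Q[...,0]>-120)&(Q[...,0]<-8)
print('lid top cam',s.sum(),np.percentile(np.c_[Q[s],H[s]],[2,50,98],axis=0).round().tolist())
z=np.load('last_side.npz');W=pts('side',z['d']);Q=(W[...,:2]-o)@R.T;H=W[...,2]
for lo in range(120,230,15):
    s=(H>lo)&(H<lo+15)&(Q[...,1]<75)&(Q[...,1]>-110)&(Q[...,0]>-120)&(Q[...,0]<-8)
    if s.sum()>3: print(lo,s.sum(),np.percentile(Q[s],[5,50,95],axis=0).round().tolist())
E
```

```text
t 11.2 q [-6.46, -13.17, 86.88, -0.28, 90.21, 90.98] p [504.2, -21.3, 317.9] o [-180.0, -16.09, -7.48] F [-0.3, -0.2, -2.1] M [0.04, 0.18, -0.05] g 0.327
up [-0.64  0.08  0.77] tilt 40.1 elbow [604.3 -34.5 209.9] tip [598.9 -33.8 178.4]
311.7 132.9
284.7 147.2
285.4 156.0
lid/top n 384 x [-146.   -2.] y [-104.   64.]
lid top cam 525 [[-59.0, -101.0, 133.0], [-49.0, -18.0, 198.0], [-40.0, 61.0, 230.0]]
120 148 [[-59.0, -96.0], [-57.0, 1.0], [-18.0, 63.0]]
135 129 [[-58.0, -91.0], [-56.0, -12.0], [-55.0, 63.0]]
150 137 [[-57.0, -92.0], [-55.0, -10.0], [-53.0, 63.0]]
165 143 [[-56.0, -93.0], [-54.0, -8.0], [-52.0, 62.0]]
180 135 [[-56.0, -84.0], [-53.0, -4.0], [-51.0, 63.0]]
195 115 [[-58.0, -91.0], [-52.0, 7.0], [-49.0, 62.0]]
210 220 [[-55.0, -96.0], [-50.0, -15.0], [-44.0, 58.0]]
225 22 [[-78.0, -73.0], [-57.0, -17.0], [-47.0, 48.0]]
```

Emit:
jog_arm(increments=[{"xyz":[0,0,0],"twist":[0,0,0],"gripper":0.015},{"xyz":[0,0,0],"twist":[0,0,0],"gripper":0.015},{"xyz":[0,0,0],"twist":[0,0,0],"gripper":0.015},{"xyz":[-0.005,0.0006,0],"twist":[0,0,0],"gripper":0.015},{"xyz":[-0.014,0.0017,0],"twist":[0,0,0],"gripper":0.015},{"xyz":[-0.02,0.0024,0],"twist":[0,0,0],"gripper":0.015},{"xyz":[-0.025,0.003,0.01],"twist":[0,0,0],"gripper":0.015},{"xyz":[-0.025,0.003,0.02],"twist":[0,0,0],"gripper":0.015},{"xyz":[-0.025,0.003,0.02],"twist":[0,0,0],"gripper":0.015},{"xyz":[0,0,0],"twist":[0,0,0],"gripper":0.015}])

```text
clock: 12.13
tool_pos: [387.6, -7.2, 374.1]
orientation: [-180.0, -16.7, -7.5]
wrist_force: [-0.7, 0.5, -0.1]
grip_width: 0.322
```

```bash
python3 look.py j.png 215 115 150; cat > lid.py <<'E'
from boxpos import *
snap('side')
z=np.load('last_side.npz');W=pts('side',z['d']);Q=(W[...,:2]-o)@R.T;H=W[...,2]
for lo in (125,155,185,205):
    s=(H>lo)&(H<lo+15)&(Q[...,1]<75)&(Q[...,1]>-110)&(Q[...,0]>-120)&(Q[...,0]<-8)
    if s.sum()>3: print(lo,s.sum(),np.percentile(Q[s],[5,50,95],axis=0).round().tolist())
boxpos()
E
python3 lid.py
python3 - <<'E'
from wp import *
p,A=cur()
# rack yaw 9.3: target: hook vertical, TCP (455.1,319.1,208) seat; entry 73 out, +12 up
R=Ro.from_euler('xyz',[179.7,24.0,9.3],degrees=True)
for t in ([383,307.5,272],[383,307.5,220]): print(np.array(t)-p,(R*A.inv()).as_rotvec(degrees=True).round(2))
E
```

```text
t 12.13 q [-6.29, -31.36, 93.86, -0.33, 100.84, 91.06] p [387.6, -7.2, 374.1] o [-179.99, -16.67, -7.46] F [-0.7, 0.5, -0.1] M [-0.01, 0.19, -0.03] g 0.322
up [-0.65  0.08  0.76] tilt 40.7 elbow [488.8 -20.4 267.2] tip [483.7 -19.7 235.6]
354.4 135.4
319.7 150.4
319.5 159.9
125 148 [[-57.0, -92.0], [-55.0, -10.0], [-52.0, 62.0]]
155 158 [[-52.0, -93.0], [-49.0, -8.0], [-47.0, 63.0]]
185 160 [[-46.0, -94.0], [-44.0, -14.0], [-42.0, 60.0]]
205 177 [[-43.0, -93.0], [-40.0, -10.0], [-36.0, 62.0]]
lid/top n 283 x [-151.   -2.] y [-104.   64.]
[ -6.7740325  315.07525834 -96.05482928] [-0.95 40.27 16.11]
[  -6.7740325   315.07525834 -148.05482928] [-0.95 40.27 16.11]
```

Emit:
jog_arm(increments=[{"xyz":[-0.0006,0.0262,-0.006],"twist":[-0.08,3.36,1.34],"gripper":0.015},{"xyz":[-0.0006,0.0262,-0.006],"twist":[-0.08,3.36,1.34],"gripper":0.015},{"xyz":[-0.0006,0.0262,-0.006],"twist":[-0.08,3.36,1.34],"gripper":0.015},{"xyz":[-0.0006,0.0262,-0.006],"twist":[-0.08,3.36,1.34],"gripper":0.015},{"xyz":[-0.0006,0.0262,-0.006],"twist":[-0.08,3.36,1.34],"gripper":0.015},{"xyz":[-0.0006,0.0262,-0.006],"twist":[-0.08,3.36,1.34],"gripper":0.015},{"xyz":[-0.0006,0.0262,-0.006],"twist":[-0.08,3.36,1.34],"gripper":0.015},{"xyz":[-0.0006,0.0262,-0.006],"twist":[-0.08,3.36,1.34],"gripper":0.015},{"xyz":[-0.0006,0.0262,-0.006],"twist":[-0.08,3.36,1.34],"gripper":0.015},{"xyz":[-0.0006,0.0262,-0.006],"twist":[-0.08,3.36,1.34],"gripper":0.015},{"xyz":[-0.0006,0.0262,-0.006],"twist":[-0.08,3.36,1.34],"gripper":0.015},{"xyz":[-0.0006,0.0262,-0.006],"twist":[-0.08,3.36,1.34],"gripper":0.015}])

```text
clock: 13.28
tool_pos: [382.8, 308.2, 293.8]
orientation: [179.6, 24.4, 9.3]
wrist_force: [0.3, -0.4, -0.4]
grip_width: 0.32
```

Emit:
jog_arm(increments=[{"xyz":[0,0,0],"twist":[0,0,0],"gripper":0.015},{"xyz":[0,0,0],"twist":[0,0,0],"gripper":0.015},{"xyz":[0,0,0],"twist":[0,0,0],"gripper":0.015}])

```text
clock: 13.53
tool_pos: [382.9, 306.6, 295.1]
orientation: [179.6, 24.2, 9.2]
wrist_force: [0.9, -0.5, -0.6]
grip_width: 0.322
```

```bash
python3 look.py k.png 220 190 120; python3 - <<'E'
from wp import *
p,A=cur()
R=Ro.from_euler('xyz',[179.7,24.0,9.3],degrees=True)
for t in ([383,307.5,222],): print(np.array(t)-p,(R*A.inv()).as_rotvec(degrees=True).round(2))
E
```

```text
t 13.53 q [29.83, 13.98, 63.71, 9.66, 124.83, 114.47] p [382.9, 306.6, 295.1] o [179.61, 24.16, 9.22] F [0.9, -0.5, -0.6] M [0.04, -0.21, -0.02] g 0.322
up [0.   0.01 1.  ] tilt 0.4 elbow [390.3 306.9 147.4] tip [366.1 302.8 126.9]
286.0 249.7
282.1 280.3
291.1 288.7
[  0.09389186   1.17002756 -74.15224355] [ 0.04 -0.05  0.07]
```

View pics/k.png

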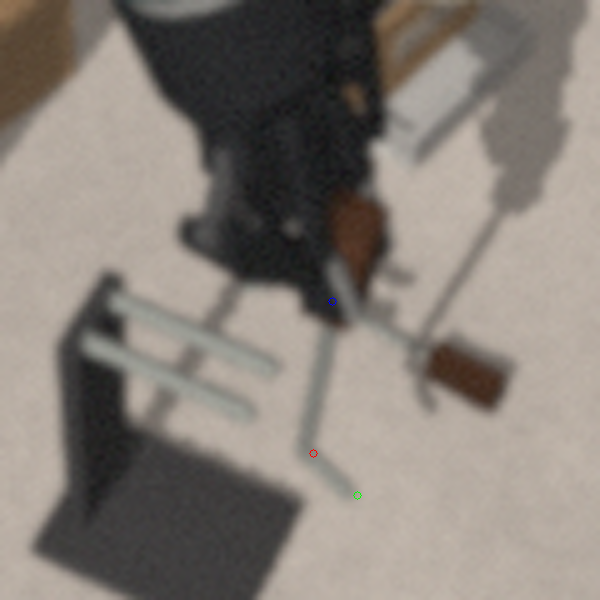

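Emit:
jog_arm(increments=[{"xyz":[0,0.0012,-0.025],"twist":[0,0,0],"gripper":0.015},{"xyz":[0,0,-0.025],"twist":[0,0,0],"gripper":0.015},{"xyz":[0,0,-0.022],"twist":[0,0,0],"gripper":0.015},{"xyz":[0,0,0],"twist":[0,0,0],"gripper":0.015},{"xyz":[0,0,0],"twist":[0,0,0],"gripper":0.015},{"xyz":[0,0,0],"twist":[0,0,0],"gripper":0.015}])

```text
clock: 14.08
tool_pos: [383.2, 307.9, 226.5]
orientation: [179.8, 23.9, 9.3]
wrist_force: [0.2, -0.3, -0.5]
grip_width: 0.317
```

```bash
python3 - <<'E'
from h import *
from wp import *
log()
a,d=snap('side');W=pts('side',d);H=W[...,2]
yw=np.radians(9.3);Rk=np.array([[np.cos(yw),np.sin(yw)],[-np.sin(yw),np.cos(yw)]])
Q=(W[...,:2]-[455.4,317.5])@Rk.T
# shaft/claw points beyond prong ends, below handle; prongs
m=(abs(Q[...,1])<35)&(Q[...,0]>-130)&(Q[...,0]<-48)
for lo in range(40,200,20):
    s=m&(H>lo)&(H<lo+20)
    if s.sum()>2: print(lo,s.sum(),np.median(Q[s],axis=0).round(1))
s=(H>180)&(H<196)&(abs(Q[...,1])<30)&(Q[...,0]>-45)&(Q[...,0]<40);P=Q[s]
print('prongs y',np.median(P[P[:,1]>0,1]).round(1),np.median(P[P[:,1]<0,1]).round(1),len(P))
print('tcp in rack',((sense()['tool_pos'][:2]-[455.4,317.5])@Rk.T).round(1))
E
```

```text
t 14.08 q [29.91, 14.62, 70.66, 8.97, 117.03, 113.1] p [383.2, 307.9, 226.5] o [179.76, 23.89, 9.26] F [0.2, -0.3, -0.5] M [0.02, -0.27, -0.05] g 0.317
60 27 [-75.8   2. ]
80 16 [-63.1   3.2]
100 13 [-62.5   3.5]
120 13 [-63.5   4.1]
140 14 [-64.8   3.9]
160 17 [-65.7   3.4]
180 8 [-66.8   3.6]
prongs y 15.4 -10.6 205
tcp in rack [-72.6   2.3]
```

Emit:
jog_arm(increments=[{"xyz":[0,0,-0.004],"twist":[-0.48,2.9,0],"gripper":0.015},{"xyz":[0,0,0],"twist":[0,0,0],"gripper":0.015},{"xyz":[0.0136,0.0022,0],"twist":[0,0,0],"gripper":0.015},{"xyz":[0.0136,0.0022,0],"twist":[0,0,0],"gripper":0.015},{"xyz":[0.0136,0.0022,0],"twist":[0,0,0],"gripper":0.015},{"xyz":[0.0136,0.0022,0],"twist":[0,0,0],"gripper":0.015},{"xyz":[0.0136,0.0022,0],"twist":[0,0,0],"gripper":0.015},{"xyz":[0,0,0],"twist":[0,0,0],"gripper":0.015},{"xyz":[0,0,0],"twist":[0,0,0],"gripper":0.015},{"xyz":[0,0,-0.006],"twist":[0,0,0],"gripper":0.015},{"xyz":[0,0,-0.003],"twist":[0,0,0],"gripper":0.015},{"xyz":[0,0,0],"twist":[0,0,0],"gripper":0.015}])

```text
clock: 15.13
tool_pos: [449.9, 318.9, 210.4]
orientation: [179.6, 27.1, 9.3]
wrist_force: [-0.3, 0.3, -1.4]
grip_width: 0.318
```

```bash
python3 look.py l.png 210 190 120; cat > hk.py <<'E'
from h import *
a,d=snap('side');W=pts('side',d);H=W[...,2]
yw=np.radians(9.3);Rk=np.array([[np.cos(yw),np.sin(yw)],[-np.sin(yw),np.cos(yw)]])
Q=(W[...,:2]-[455.4,317.5])@Rk.T
for lo,hi in((30,50),(60,100),(100,140),(140,175),(200,235),(240,256)):
    s=(H>lo)&(H<hi)&(abs(Q[...,1]-2)<22)&(Q[...,0]>-60)&(Q[...,0]<35)
    if s.sum()>2: print(lo,s.sum(),np.median(Q[s],axis=0).round(1),H[s].max().round(1))
E
python3 hk.py
```

```text
t 15.13 q [27.5, 27.71, 56.86, 9.17, 121.12, 111.09] p [449.9, 318.9, 210.4] o [179.64, 27.09, 9.27] F [-0.3, 0.3, -1.4] M [0.06, -0.33, -0.0] g 0.318
up [0.05 0.01 1.  ] tilt 3.1 elbow [449.8 318.   62.6] tip [424.6 313.7  43.3]
256.1 259.6
257.9 287.5
266.7 295.1
30 11 [-24.5   3. ] 49.1
60 26 [-3.8  3.2] 98.2
100 25 [-2.8  3.4] 139.9
140 10 [-2.3  4.2] 156.5
200 82 [-11.3   9.5] 235.0
240 199 [0.8 1.1] 256.0
```

Emit:
jog_arm(increments=[{"xyz":[0,0,-0.002],"twist":[0,0,0],"gripper":0.015},{"xyz":[0,0,0],"twist":[0,0,0],"gripper":0.015},{"xyz":[0,0,0],"twist":[0,0,0],"gripper":0.03},{"xyz":[0,0,0],"twist":[0,0,0],"gripper":0.04},{"xyz":[0,0,0],"twist":[0,0,0],"gripper":0.06},{"xyz":[0,0,0],"twist":[0,0,0],"gripper":0.085},{"xyz":[0,0,0],"twist":[0,0,0],"gripper":0.085},{"xyz":[0,0,0],"twist":[0,0,0],"gripper":0.085},{"xyz":[0,0,0],"twist":[0,0,0],"gripper":0.085}])

```text
clock: 15.98
tool_pos: [450.7, 319.0, 209.2]
orientation: [179.7, 27.0, 9.3]
wrist_force: [0.1, 0.5, 0.1]
grip_width: 0.997
```

```bash
python3 -c "
from h import *
log()"; python3 hk.py
```

```text
t 15.98 q [27.47, 27.79, 56.87, 9.16, 120.96, 111.05] p [450.7, 319.0, 209.2] o [179.67, 27.02, 9.27] F [0.1, 0.5, 0.1] M [0.02, -0.19, 0.02] g 0.997
30 16 [-21.7   3. ] 49.7
60 25 [-1.2  3.8] 96.3
100 25 [-0.3  3.9] 138.4
140 12 [-0.   4.1] 158.5
200 113 [-4.5 14.2] 234.0
240 146 [-0.4  4.8] 253.6
```

Hook hangs free; now back off along the tool axis and check everything.

Emit:
jog_arm(increments=[{"xyz":[0.005,0.001,0.01],"twist":[0,0,0],"gripper":0.085},{"xyz":[0.01,0.0016,0.02],"twist":[0,0,0],"gripper":0.085},{"xyz":[0.01,0.0016,0.02],"twist":[0,0,0],"gripper":0.085},{"xyz":[0.01,0.0016,0.02],"twist":[0,0,0],"gripper":0.085},{"xyz":[0,0,0.03],"twist":[0,0,0],"gripper":0.085},{"xyz":[0,0,0.03],"twist":[0,0,0],"gripper":0.085},{"xyz":[-0.01,0,0.035],"twist":[0,0,0],"gripper":0.085},{"xyz":[-0.02,0,0.035],"twist":[0,0,0],"gripper":0.085},{"xyz":[-0.03,0,0.025],"twist":[0,0,0],"gripper":0.085},{"xyz":[-0.03,0,0.02],"twist":[0,0,0],"gripper":0.085},{"xyz":[0,0,0],"twist":[0,0,0],"gripper":0.085},{"xyz":[0,0,0],"twist":[0,0,0],"gripper":0.085}])

```text
clock: 17.03
tool_pos: [394.5, 324.8, 456.7]
orientation: [179.8, 26.7, 9.4]
wrist_force: [0.1, 0.1, -0.7]
grip_width: 0.992
```

```bash
python3 hk.py; python3 lid.py; python3 - <<'E'
from h import *
log()
z0=cv2.imread('pics/b.png')
a=np.load('last_side.npz')['p'][:,:,::-1];b=np.load('last_top.npz')['p'][:,:,::-1]
A=cv2.resize(a[70:330,140:400],(400,400));B=cv2.resize(b[80:280,170:410],(400,333))
im=np.zeros((400,800,3),np.uint8);im[:,:400]=A;im[:333,400:]=B
cv2.imwrite('pics/m.png',im)
E
```

```text
30 15 [-22.    2.2] 49.5
60 25 [-1.1  3.8] 99.0
100 24 [-0.4  4. ] 137.3
140 12 [-0.   3.7] 156.9
200 121 [-4.7 14.1] 235.0
240 147 [-0.1  4.5] 253.7
125 64 [[-57.0, -97.0], [-55.0, -9.0], [-53.0, 22.0]]
155 53 [[-52.0, -100.0], [-50.0, -14.0], [-46.0, 64.0]]
185 11 [[-46.0, -106.0], [-44.0, -100.0], [-43.0, -93.0]]
205 24 [[-43.0, -102.0], [-40.0, -89.0], [-37.0, -48.0]]
lid/top n 309 x [-151.   -1.] y [-104.   64.]
t 17.18 q [30.23, 25.22, 32.39, 16.81, 147.01, 123.08] p [396.6, 324.8, 452.4] o [179.59, 27.2, 9.19] F [0.4, 0.3, -0.5] M [0.1, -0.22, -0.03] g 0.994
```

View pics/m.png

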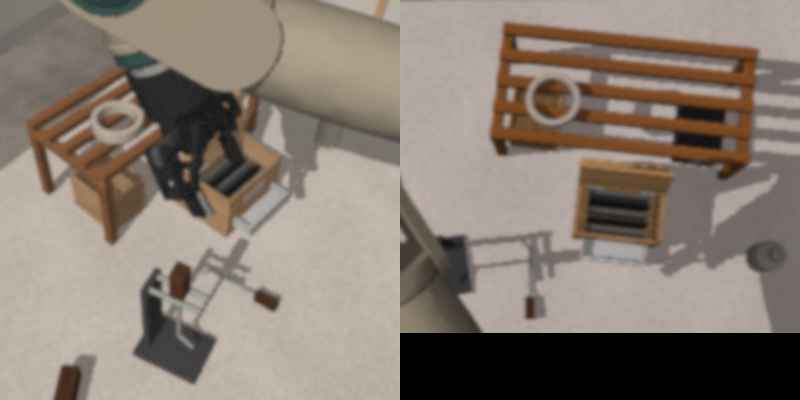

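```bash
python3 -c "
from rig import *
print(job_done())"
```

```text
the job is handed in; nothing more can be done
None
```

The job is done and handed in at about 17 s of the 61 s allowed. I lifted the middle-sized hook off the rack, hooked the lip and dragged the box about 220 mm out. I then pushed the lid up with the hook's elbow and hung the hook back in the fork.

What the last checks showed:
- **Box:** upright, with the hinge line about 57 mm in front of the shelf's front edge (40 needed). The two cameras differ by about 3 mm on where that edge is.
- **Lid:** about 100° open, resting at its stop. It stayed there on its own after the hook left.
- **Hook:** hanging upright about 1 mm from the seat along the prongs, with the gripper well clear of everything.
- **Hook slip:** it turned about 3° in the grip during the pull. I corrected that before hanging it.
- **Bystanders:** the crate, lens case, bottle and tape look unmoved in the last picture. I did not measure their positions again.
- **Forces:** wrist readings at the end of each move stayed under about 5 N. I did not record forces between those points.

One early move call was refused for its format; it moved nothing.

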